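Bolt the specimen transport box

ROBOT

A 6-joint arm with a two-finger parallel gripper is mounted at the origin on a cart in front of the work surface, level with it; the furniture and walls round the work are solid. World frame = base frame: x ahead of the robot, y to its left, z up, the work surface at z = 0. Lengths are in m, angles in rad, forces in N, time in s.
With the tool pointing down it reaches from about 0.375 to 0.975 m from the base axis. Payload 3.8 kg.
Tool frame: the origin (TCP) lies on the centre line of the jaws, within the pads' length; the fingertips stand 14 mm ahead of it and the grasp point (between the pads) lies 5 mm behind it; z points along the fingers, y is the line along which they close (so a half turn about z gives the same grasp; the last joint's range is limited). The gripper opens to 85 mm and grips with 20 to 120 N. Pads are 22 mm wide; open, the fingers measure 114 mm over their backs; the gripper's body (76 mm by 85 mm) begins 54 mm behind the grasp point. The pads swing forward as they close: fully open they stand 13 mm farther back than shut.
Start: joints at [-1.296, 0.264, 1.604, -0, 1.274, -0.037], TCP at [0.207, -0.642, 0.245] pointing down, gripper open.
Joint ranges: [-2.63, 2.63], [-0.94, 2.18], [0.31, 2.57], [-1.31, 4.45], [0, 2.66], [-2.55, 2.55]. Speed limits (rad/s): [2.57, 2.57, 3.14, 3.14, 3.14, 3.14].

INTERFACE

Orientations are given as a rotation vector (axis times angle).
In Python, from workcell import bot, eyes, spot_in gives the robot as it stands.
- The arm moves only by the tool carry_out, never from a script. Its argument "series" is text: rows parted by semicolons, each of 4 numbers parted by spaces: the shift along the world's x, y, z in m, then the turn about the world's z in degrees. In form: tx ty tz roll; .... A call has 1 to 20 rows; each row shifts and turns the commanded pose from where the row before left it; what a row does not reach is not made up. A row lasts 1/8 s, in which the tool goes at most 62.5 mm and 10.7 degrees, less where a joint would pass 70% of its speed; a pose out of reach is approached as far as the arm can. A call is refused whole if a number of a shift passes 0.0625 or a number of a turn 10.7, either way. A call with a gripper value outside its range is refused whole. "jaw" is the gripper command: -1 is shut, 1 is fully open, values between are in proportion, set as the call begins (left out, the last holds). The fingers move at their own pace and stop on an object; "grip_force" is the grip in N (left out, the last holds). Time passes only in rows, so rows that do not move let the fingers close. It gives the time, the measured TCP pose, the force, the opening and the grip force at its end, in the units of the state.
- bot.read_state(): the state, without advancing time (a new reading comes with each control period).
- eyes.read_camera(name): name is "scene" or "top" or "wrist"; returns (picture, depth): 384x512x3 uint8, blue, green, red; 384x512 float32, m along the optical axis (not along the pixel's ray), 0 where there is no reading.
- eyes.get_calibration(name): a dict with "K" (3x3 intrinsics, pixels), "position" and "rotation" of the camera in the world; the wrist camera has in their place "T_tool_cam" (4x4, takes a point from camera to tool coordinates, whose origin is the TCP and whose axes are the flange's). Camera axes: x right, y down, z forward; pixel columns grow to the right and rows downward; lengths in m; the calibration is good to about 2 mm. A picture is of the moment at which its call begins: read the wrist's pose just before it. get_calibration takes no time and is no camera call.
- bot.finish_job(): hands the job in; it is judged then, once.
Trained networks look in the newest picture that a camera, given by its name, has taken for a name from the list of things; names that differ only in an ending like _2 or _b are one class to them, and where a whole thing is asked for, a point or a joint stands for the part that bears it (a point fixed in the world has none). Each returns a list of dicts, best first, with "score" (0 to 1); they miss things now and then, are a little off and sometimes report something else, mostly with a low value. They report only what shows in the picture. A call takes as long as a camera call.
- spot_in(camera, target): "rect" ([centre column, centre row, width, height] in pixels, round what is visible of it).
The state is a dict: "time": time; "q": joint angles; "joint_vel": joint speeds; "joint_torque": joint torques, N m; "tool_pos": TCP position; "tcp_rot": TCP orientation; "wrist_force": force on the tool from outside, world axes, zero at the start; "torque": the same for the moment, N m; "width": opening from 0.0 (shut) to 1.0 (fully open); "grip_force": force on a finger pad.
Only numpy, scipy, OpenCV 4.12 (cv2) and the standard library are available. Lean on these libraries where they do the work, as an engineer would, in place of code of your own. Each camera call takes 0.05 s, during which the arm holds its last target. There are 200 camera calls.

TASK

Lock the blue specimen transport box for the courier: press the yellow spring catch down with one fingertip and, keeping it held down, push the red thumb block with the other fingertip so that the bolt slides fully home through its keeper. Then take the hand away so that the catch springs back up and locks the bolt. Only push and press: grip and lift nothing, and leave the vials, the dropper bottle and the small card box beside it where they stand.

Things in the scene. Friction and masses are not known exactly. Their poses are not given: they have to be found in the camera images.
- box: specimen transport box, fixed to the bench, 170 (its x) x 120 (its y) x 52 mm high, blue, white lid, aluminium plate on top that carries the lock; origin at the centre of its underside. The bolt slides along the box's +x into a steel keeper loop at the +x end. Bolt rod and guides reach 72 mm above the bench, the catch's end blocks 74, the keeper loop (x = 84 to 90 mm) 76.
- catch_pad (a point): centre of the top face of the yellow catch pad, 100 mm long (box x -62 to +38 mm), 24 mm wide, its centre line at box y = -28 mm (the bolt's is at +28, so the fingertips stand 56 mm apart along box y); 90 mm above the bench when up. Moves with the pad; axes as the box's. A fingertip can slide along the pad while pressing it.
- catch (a joint): how far the catch pad is pressed down, 0 (up) to 0.012 m (stop); its spring resists with 3 N at the top, 9 N at the stop. Up, its steel tooth blocks the bolt when fully open or fully home; pressed 0.007 m or more, the bolt can slide. With the bolt in between, the catch cannot come up.
- bolt (a joint): how far the bolt is slid, 0 (open) to 0.030 m (fully home against its stop). Starts at 0 to 0.0015. Resists with about 2 N and stays where it is left.
- bolt_push (a point): middle of the upper edge of the pushing face (-x face) of the red thumb block on the bolt, at box y = +28 mm, 102 mm above the bench, at box x = -17 mm when open. Block 14 mm (box x) x 24 mm (box y); the face reaches down to 68 mm above the bench. Moves with the bolt; axes as the box's.
- green_vial: bystander: reagent vial with green cap, 22 mm wide, 41 mm high, loose beside the box; origin under its centre
- rose_vial: bystander: reagent vial with rose cap, 22 mm wide, 41 mm high, loose beside the box; origin under its centre
- cuvettes: bystander: small white and green card box, 44 x 60 x 36 mm, loose beside the box; origin under its centre
- dropper: bystander: white dropper bottle, 30 mm wide, 82 mm high, loose beside the box; origin under its centre

How it is judged:
By the outcome, as a careful person would: the job done as asked, in the order asked, and still so for the second after the job is handed in, with the robot touching nothing.
It also fails if it takes over 32 s, if anything falls off the work surface, if the arm or the gripper's body presses on something with over 40 N, if the wrist force passes 120 N, or if a joint passes its speed limit or range.

## Working session

There is one attempt and no reset: what is moved stays moved. The work goes in short steps, Python scripts to look and compute and a tool call to move; the robot and the scene stay as the last step left them, time stands still between calls to the robot, and variables do not carry over. Pictures are saved under pics/ and viewed, at most 10 in all, crops included, and the job is handed in when it is done.

Besides the shell and the picture viewer there is one more tool, called after "Emit:" by a JSON object that holds its "api" and its "payload", one argument or row to a line. carry_out: Moves the arm, as the interface text tells. Its arguments: {"type":"object","properties":{"series":{"type":"string"},"jaw":{"type":"number"},"grip_force":{"type":"number"}},"required":["series"]}

```bash
mkdir -p pics; ls; python3 - <<'E'
from workcell import bot, eyes, spot_in
import cv2, numpy as np
s=bot.read_state(); print({k:np.round(v,3) for k,v in s.items()})
ims=[]
for c in ("scene","top"):
    im,d=eyes.read_camera(c); np.savez(f"pics/{c}.npz",im=im,d=d); cv2.imwrite(f"pics/{c}.png",cv2.resize(im,(800,600)))
    k=eyes.get_calibration(c); K=np.array(k["K"]);R=np.array(k["rotation"]);p=np.array(k["position"]); print(c,np.round(K,1).tolist(),np.round(R,3).tolist(),p)
    for t in ("box","catch_pad","bolt_push","green_vial","rose_vial","cuvettes","dropper"):
        for r in spot_in(c,t)[:1]:
            u,v=r["rect"][:2]; z=d[int(v),int(u)]
            print(c,t,round(r["score"],2),np.round(r["rect"]),np.round(R@(np.linalg.inv(K)@[u,v,1]*z)+p,3))
E
```

```text
pics
{'time': np.float64(0.0), 'q': array([-1.296,  0.265,  1.605, -0.   ,  1.274, -0.037]), 'joint_vel': array([ 0.001, -0.   ,  0.   , -0.   ,  0.002,  0.001]), 'joint_torque': array([-2.0000e-03, -5.1512e+01, -3.6731e+01, -0.0000e+00,  1.3000e-02,
       -0.0000e+00]), 'tool_pos': array([ 0.207, -0.642,  0.244]), 'tcp_rot': array([-3.101, -0.487,  0.   ]), 'wrist_force': array([0.338, 0.282, 0.053]), 'torque': array([ 0.007, -0.023, -0.006]), 'grip_force': np.float64(0.0), 'width': np.float64(1.004)}
scene [[437.9, 0.0, 259.1], [0.0, 437.9, 197.4], [0.0, 0.0, 1.0]] [-0.635, 2.653, -1.154] [0.24533442 0.50495736 0.67665792]
scene box 0.67 [279. 210. 102.  81.] [-0.715 -0.455 -0.283]
scene catch_pad 0.64 [291. 184.  44.  32.] [-0.893 -0.633 -0.462]
scene green_vial 0.49 [248. 231.  10.  24.] [-0.564 -0.305 -0.133]
scene rose_vial 0.79 [262. 250.  13.  22.] [-0.463 -0.204 -0.032]
scene cuvettes 0.8 [319. 186.  28.  28.] [-1.019 -0.76  -0.588]
scene dropper 0.73 [285. 166.  14.  23.] [-1.111 -0.852 -0.68 ]
top [[400.5, 0.0, 257.8], [0.0, 400.5, 196.3], [0.0, 0.0, 1.0]] [-2.213, 2.201, -0.051] [ 0.47288472 -0.05721639  0.9329961 ]
top box 0.81 [276. 196.  68.  89.] [ 0.342 -0.188  0.802]
top catch_pad 0.93 [285. 204.  19.  49.] [ 0.337 -0.193  0.798]
top bolt_push 0.81 [268. 194.  23.  64.] [ 0.473 -0.057  0.933]
top green_vial 0.39 [235. 182.   9.  10.] [ 0.473 -0.057  0.934]
top rose_vial 0.57 [228. 204.  11.   7.] [0.615 0.085 1.075]
top cuvettes 0.75 [320. 219.  26.  22.] [ 0.228 -0.302  0.688]
top dropper 0.71 [324. 186.  14.  16.] [ 0.058 -0.472  0.519]
```

```bash
cat > h.py <<'E'
import numpy as np, cv2
from workcell import bot, eyes, spot_in
from scipy.spatial.transform import Rotation as Ro
def cal(c):
    k=eyes.get_calibration(c); return np.array(k["K"]),Ro.from_rotvec(k["rotation"]).as_matrix(),np.array(k["position"])
def cloud(c,d):
    K,R,p=cal(c); v,u=np.indices(d.shape)
    return (np.stack([u,v,np.ones_like(u)],-1)@np.linalg.inv(K).T*d[...,None])@R.T+p
E
python3 - <<'E'
from h import *
f=np.load("pics/top.npz"); im,d=f["im"],f["d"]; P=cloud("top",d)
for n,(u,v) in dict(pad=(285,204),green=(235,182),rose=(228,204),cuv=(320,219),drop=(324,186)).items(): print(n,P[v,u].round(3))
hsv=cv2.cvtColor(im,cv2.COLOR_BGR2HSV).astype(int); H,S,V=[hsv[...,i] for i in range(3)]
roi=np.zeros(d.shape,bool); roi[130:260,215:350]=1
for n,m,z in (("yellow",(H>18)&(H<36)&(S>120)&(V>90),.09),("red",((H<8)|(H>172))&(S>140)&(V>80),.102),("blue",(H>95)&(H<125)&(S>120),.05)):
    m=(m&roi).astype(np.uint8)
    _,_,st,_=cv2.connectedComponentsWithStats(m); _,l=cv2.connectedComponents(m)
    i=1+np.argmax(st[1:,4]); q=P[(l==i)]; q=q[np.abs(q[:,2]-np.median(q[:,2]))<.02]
    r=cv2.minAreaRect((q[:,:2]*1000).astype(np.float32)); print(n,st[i],np.median(q,0).round(4),r)
c=im[130:265,195:375]; cv2.imwrite("pics/topcrop.png",cv2.resize(c,(800,600),interpolation=cv2.INTER_CUBIC))
E
```

```text
pad [ 0.488 -0.122  0.088]
green [ 0.537 -0.014  0.042]
rose [0.488 0.001 0.039]
cuv [ 0.456 -0.205  0.037]
drop [ 0.529 -0.212  0.048]
yellow [278 178  21  48 518] [ 0.4923 -0.1287  0.0888] ((492.1852111816406, -129.43154907226562), (23.519729614257812, 99.28125), 76.69782257080078)
red [258 191  11   8  68] [ 0.5084 -0.0756  0.1003] ((507.6166687011719, -76.08824157714844), (21.735332489013672, 13.678898811340332), 76.66133117675781)Traceback (most recent call last):
  File "<stdin>", line 9, in <module>
    return _wrapfunc(a, 'argmax', axis=axis, out=out, **kwds)
    return bound(*args, **kwds)
ValueError: attempt to get argmax of an empty sequence
```

View pics/scene.png

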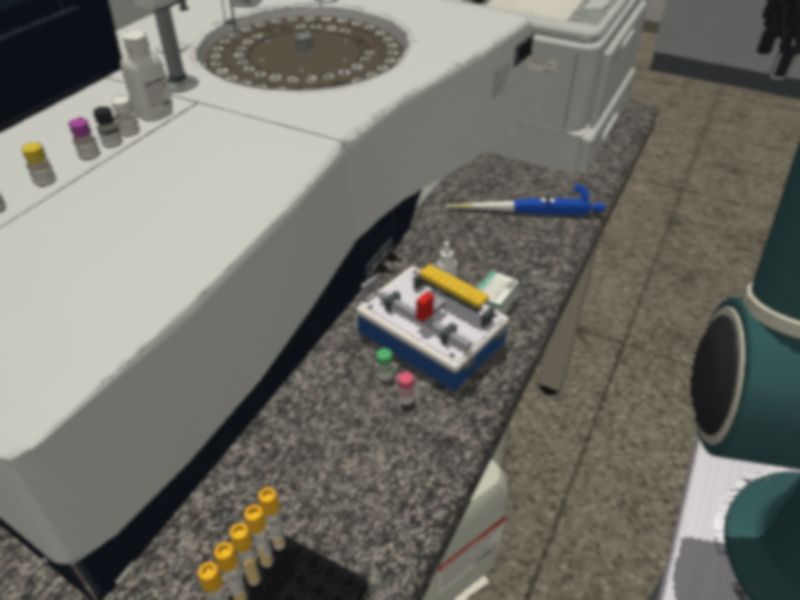

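Emit:
{"api": "carry_out", "payload": {
  "series": "0.022 0.045 0 -2.6;0.022 0.045 0 -2.6;0.022 0.045 0 -2.6;0.022 0.045 0 -2.6;0.022 0.045 0 -2.6;0.022 0.045 0 -2.6;0.022 0.045 0 -2.6;0.022 0.045 0 -2.6;0.022 0.045 0 -2.6;0.022 0.045 0 -2.6;0.022 0.045 0 -2.6;0.022 0.045 0 -2.6;0.005 0.005 0 0;0 0 0 0;0 0 0 0",
  "jaw": -0.02
}}

```text
time: 2.68
tool_pos: [0.4756, -0.0984, 0.2452]
tcp_rot: [3.12, -0.366, -0.0]
wrist_force: [-0.1, 0.4, -0.4]
width: 0.491
grip_force: 0.0
```

```bash
cat >> h.py <<'E'
def look(tag,show=True):
    s=bot.read_state(); im,d=eyes.read_camera("wrist"); k=eyes.get_calibration("wrist"); K=np.array(k["K"]); T=np.array(k["T_tool_cam"])
    v,u=np.indices(d.shape); C=np.stack([u,v,np.ones_like(u)],-1)@np.linalg.inv(K).T*d[...,None]
    Pt=C@T[:3,:3].T+T[:3,3]; R=Ro.from_rotvec(s["tcp_rot"]).as_matrix(); P=Pt@R.T+s["tool_pos"]
    cv2.imwrite(f"pics/{tag}.png",im); return s,im,d,Pt,P
def blobs(im,P):
    H,S,V=[cv2.cvtColor(im,cv2.COLOR_BGR2HSV).astype(int)[...,i] for i in range(3)]
    for n,m,z in (("yellow",(H>18)&(H<36)&(S>120)&(V>90),.09),("red",((H<8)|(H>172))&(S>140)&(V>80),.102)):
        _,l,st,_=cv2.connectedComponentsWithStats(m.astype(np.uint8))
        i=1+np.argmax(st[1:,4]); q=P[l==i]; zt=np.percentile(q[:,2],95); q=q[np.abs(q[:,2]-zt)<.005]
        print(n,st[i],np.median(q,0).round(4),cv2.minAreaRect((q[:,:2]*1000).astype(np.float32)))
E
python3 - <<'E'
from h import *
s,im,d,Pt,P=look("w1"); print({k:np.round(s[k],4) for k in("time","q","tool_pos","tcp_rot","width","wrist_force")})
blobs(im,P)
E
```

```text
{'time': np.float64(2.675), 'q': array([-2.5500e-01, -9.9500e-02,  1.9957e+00, -5.0000e-04,  1.2457e+00,
        1.5497e+00]), 'tool_pos': array([ 0.4756, -0.0984,  0.2452]), 'tcp_rot': array([ 3.1197e+00, -3.6620e-01, -5.0000e-04]), 'width': np.float64(0.4906), 'wrist_force': array([-0.1303,  0.3886, -0.4376])}
yellow [ 270  101   27  102 2416] [ 0.4979 -0.1303  0.0898] ((493.60418701171875, -130.00128173828125), (23.445781707763672, 98.5579833984375), 76.68048858642578)
red [212 143  26  18 425] [ 0.5103 -0.0771  0.1014] ((509.9832763671875, -76.86698913574219), (22.395666122436523, 13.043319702148438), 76.96257019042969)
```

View pics/w1.png

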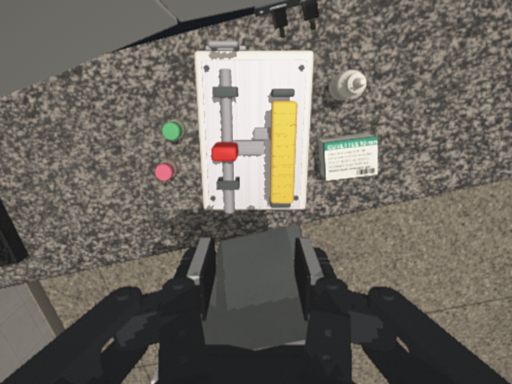

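```bash
python3 - <<'E'
from h import *
s,im,d,Pt,P=look("w2"); print(s["tool_pos"].round(4))
m=(d>0)&(d<.35)&(Pt[...,2]>-.03)&(Pt[...,2]<.03)&(np.abs(Pt[...,1])<.06)
for sg in(1,-1):
    q=Pt[m&(sg*Pt[...,1]>0)]; print(sg,len(q)); 
    print(np.percentile(q,[1,50,99],axis=0).round(4))
    t=q[q[:,2]>np.percentile(q[:,2],99)-.004]; print("tip",np.percentile(t,[2,50,98],axis=0).round(4))
E
```

```text
[ 0.4756 -0.0985  0.2452]
1 1866
[[-0.0099  0.0199 -0.0297]
 [ 0.0077  0.0218 -0.0141]
 [ 0.0127  0.0337  0.0102]]
tip [[-0.0094  0.0199  0.0063]
 [ 0.0068  0.0202  0.0087]
 [ 0.0117  0.0268  0.0127]]
-1 1870
[[-0.0098 -0.0355 -0.0296]
 [ 0.0078 -0.0235 -0.0141]
 [ 0.0128 -0.0216  0.0105]]
tip [[-0.009  -0.0278  0.0066]
 [ 0.007  -0.0218  0.0089]
 [ 0.0118 -0.0216  0.012 ]]
```

Emit:
{"api": "carry_out", "payload": {
  "series": "0.001 0.001 -0.03 0;0 0 -0.03 0;0 0 -0.03 0;0 0 -0.02 0;0 0 0 0;0 0 0 0"
}}

```text
time: 3.52
tool_pos: [0.4775, -0.0972, 0.1362]
tcp_rot: [3.12, -0.366, 0.002]
wrist_force: [0.1, 0.0, 0.7]
width: 0.487
grip_force: 0.0
```

Emit:
{"api": "carry_out", "payload": {
  "series": "0 0 -0.015 0;0 0 -0.012 0;0 0 0 0;0 0 -0.004 0;0 0 -0.003 0;0 0 0 0;0 0 0 0",
  "jaw": 0.1
}}

```text
time: 4.4
tool_pos: [0.4773, -0.0965, 0.1015]
tcp_rot: [3.12, -0.365, 0.001]
wrist_force: [0.1, 0.1, 0.5]
width: 0.55
grip_force: 0.4
```

Emit:
{"api": "carry_out", "payload": {
  "series": "0 0 -0.003 0;0 0 -0.003 0;0 0 0 0;0 0 0 0"
}}

```text
time: 4.9
tool_pos: [0.4773, -0.0966, 0.0956]
tcp_rot: [3.12, -0.365, 0.001]
wrist_force: [-1.6, 0.7, 5.0]
width: 0.55
grip_force: 2.7
```

Emit:
{"api": "carry_out", "payload": {
  "series": "0 0 -0.003 0;0 0 -0.0025 0;0 0 0 0;0 0 0 0"
}}

```text
time: 5.4
tool_pos: [0.4773, -0.0966, 0.0904]
tcp_rot: [3.12, -0.365, 0.001]
wrist_force: [-2.8, 0.6, 8.6]
width: 0.549
grip_force: 3.8
```

```bash
python3 - <<'E'
from h import *
s,im,d,Pt,P=look("w3"); print(s["tool_pos"].round(4),s["wrist_force"].round(1)); blobs(im,P)
E
```

```text
[ 0.4773 -0.0966  0.0904] [-2.8  0.6  8.6]
yellow [ 286  111   57  184 7005] [ 0.5095 -0.1325  0.0787] ((493.7579650878906, -129.6373291015625), (23.45787811279297, 99.26004028320312), 76.7566146850586)
red [ 167  191   59   49 2441] [ 0.5109 -0.0773  0.1014] ((510.0737609863281, -76.80039978027344), (23.342790603637695, 13.637899398803711), 77.19424438476562)
```

View pics/w3.png

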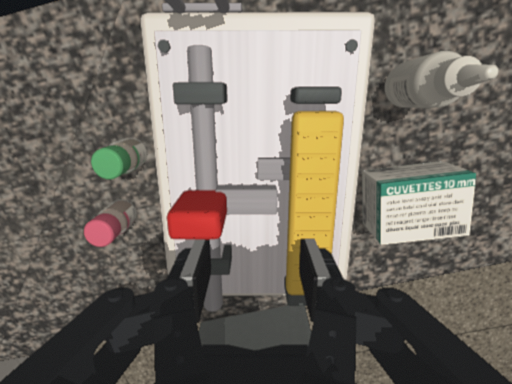

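Emit:
{"api": "carry_out", "payload": {
  "series": "0.003 -0.0007 0 0;0.003 -0.0007 0 0;0.003 -0.0007 0 0;0.003 -0.0007 0 0;0.003 -0.0007 0 0;0.003 -0.0007 0 0;0.003 -0.0007 0 0;0.003 -0.0007 0 0;0 0 0 0"
}}

```text
time: 6.58
tool_pos: [0.4987, -0.1015, 0.0894]
tcp_rot: [-3.12, 0.365, 0.009]
wrist_force: [-6.3, 0.7, 9.6]
width: 0.549
grip_force: 5.0
```

```bash
python3 - <<'E'
from h import *
s,im,d,Pt,P=look("w4"); print(s["tool_pos"].round(4),s["wrist_force"].round(1)); blobs(im,P)
E
```

```text
[ 0.4987 -0.1015  0.0894] [-6.3  0.7  9.6]
yellow [ 285  157   55  169 5433] [ 0.5145 -0.1323  0.0777] ((493.81689453125, -129.5885467529297), (23.495798110961914, 99.63150024414062), 76.72747802734375)
red [ 169  206   58   52 2582] [ 0.5245 -0.0805  0.1014] ((523.2717895507812, -79.88136291503906), (23.230609893798828, 14.55610466003418), 75.99456024169922)
```

Emit:
{"api": "carry_out", "payload": {
  "series": "0.003 -0.0007 0.0005 0;0.003 -0.0007 0 0;0.003 -0.0007 0 0;0.003 -0.0007 0 0;0.003 -0.0007 0 0;0.002 -0.0005 0 0;0 0 0 0;0 0 0 0"
}}

```text
time: 7.62
tool_pos: [0.5132, -0.1049, 0.0894]
tcp_rot: [-3.119, 0.364, 0.017]
wrist_force: [-13.8, 2.4, 13.5]
width: 0.546
grip_force: 8.3
```

```bash
python3 - <<'E'
from h import *
s,im,d,Pt,P=look("w5"); print(s["tool_pos"].round(4),s["wrist_force"].round(1)); blobs(im,P)
E
```

```text
[ 0.5132 -0.1049  0.0894] [-13.8   2.4  13.5]
yellow [ 284  185   53  161 4578] [ 0.5178 -0.1295  0.0777] ((494.07611083984375, -129.59291076660156), (23.50693702697754, 99.26959991455078), 76.74271392822266)
red [ 169  206   58   52 2590] [ 0.5389 -0.0839  0.1014] ((537.705322265625, -83.2724838256836), (23.192174911499023, 14.641589164733887), 75.05073547363281)
```

Emit:
{"api": "carry_out", "payload": {
  "series": "0.002 -0.0005 0.0005 0;0.002 -0.0005 0 0;0 0 0 0;0 0 0 0"
}}

```text
time: 8.18
tool_pos: [0.5135, -0.1049, 0.0894]
tcp_rot: [-3.118, 0.363, 0.031]
wrist_force: [-24.1, 4.4, 22.6]
width: 0.554
grip_force: 13.5
```

```bash
python3 - <<'E'
from h import *
s,im,d,Pt,P=look("w6"); print(s["tool_pos"].round(4),s["wrist_force"].round(1)); blobs(im,P)
E
```

```text
[ 0.5135 -0.1049  0.0894] [-24.1   4.4  22.6]
yellow [ 284  185   53  160 4575] [ 0.5179 -0.1294  0.0777] ((494.4497985839844, -129.68861389160156), (23.4724178314209, 98.86153411865234), 76.70687103271484)
red [ 169  206   58   53 2635] [ 0.5391 -0.0838  0.1014] ((537.3549194335938, -83.30049133300781), (23.087343215942383, 15.095033645629883), 77.2593765258789)
```

Emit:
{"api": "carry_out", "payload": {
  "series": "-0.003 0.0007 0 0;-0.003 0.0007 0 0;-0.003 0.0007 0 0;-0.002 0.0005 0 0;0 0 0 0;0 0 0.004 0;0 0 0.005 0;0 0 0.006 0;0 0 0.01 0;0 0 0.03 0;-0.005 0.001 0.04 0;-0.005 0.001 0.04 0;0 0 0.02 0;0 0 0 0;0 0 0 0"
}}

```text
time: 10.1
tool_pos: [0.5002, -0.1022, 0.2444]
tcp_rot: [-3.12, 0.365, 0.004]
wrist_force: [-0.3, -0.2, -0.4]
width: 0.555
grip_force: 0.0
```

```bash
python3 - <<'E'
from h import *
s,im,d,Pt,P=look("w7"); print(s["tool_pos"].round(4),s["wrist_force"].round(1)); blobs(im,P)
E
```

```text
[ 0.5002 -0.1022  0.2444] [-0.3 -0.2 -0.4]
yellow [ 272  128   26   98 2260] [ 0.498  -0.1303  0.0897] ((494.1081237792969, -129.90579223632812), (23.207094192504883, 98.31541442871094), 77.0570068359375)
red [214 138  25  19 431] [ 0.5381 -0.0835  0.1014] ((537.7323608398438, -83.52236938476562), (22.126638412475586, 13.667890548706055), 76.61945343017578)
```

View pics/w7.png

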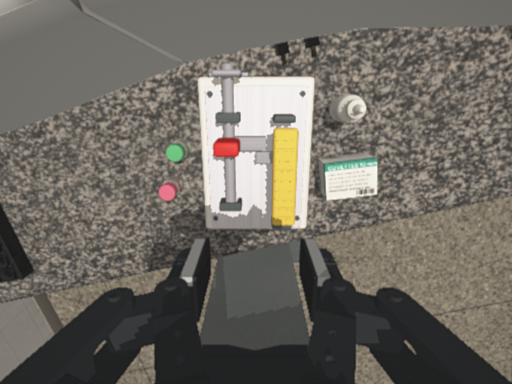

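The rod now passes through the keeper loop at about (228,72). The catch pad is back up at 0.0897 m, the bolt sits at its stop, and the bystanders have not moved.

```bash
python3 -c "
from workcell import bot
print(bot.finish_job())"
```

```text
the job is handed in; nothing more can be done
None
```

The box is locked and the job handed in at about 10 s: the bolt is fully home through the keeper, the catch has sprung back up, and the vials, dropper bottle and card box stand where they were.

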